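# Find the hidden latch in the tool case's pull rail and spring the lid

### The arm

A 7-joint arm with a two-finger parallel gripper is mounted at the origin on a cart in front of the work surface, level with it; the furniture and walls round the work are solid. World frame = base frame: x ahead of the robot, y to its left, z up, the work surface at z = 0. Lengths are in m, angles in rad, forces in N, time in s.
With the tool pointing down it reaches from about 0.425 to 1.025 m from the base axis. Payload 9.4 kg.
Tool frame: the origin (TCP) lies midway between the tips of the shut fingers; the grasp point (between the pads) lies 19 mm behind it; z points along the fingers, y is the line along which they close (so a half turn about z gives the same grasp; the last joint's range is limited). The gripper opens to 85 mm and grips with 20 to 120 N. Pads are 22 mm wide; open, the fingers measure 114 mm over their backs; the gripper's body (76 mm by 85 mm) begins 54 mm behind the grasp point. The pads swing forward as they close: fully open they stand 13 mm farther back than shut.
Start: joints at [-1.391, 0.599, -0.003, 1.599, 0.002, 0.943, -0.08], TCP at [0.184, 0.701, 0.231] pointing down, gripper open.
Joint ranges: [-2.57, 2.57], [-0.35, 1.97], [-1.29, 1.29], [0.11, 2.56], [-1.05, 4.19], [0.11, 1.86], [-2.63, 2.63]. Speed limits (rad/s): [2.22, 2.22, 3.01, 3.01, 3.14, 3.14, 3.14].

### API

Orientations are given as a unit quaternion [x, y, z, w].
In Python, from bench import * gives the robot as it stands.
- The arm moves only by the tool jog_arm, never from a script. Its argument "deltas" is a list of rows, each a list of 4 numbers: the shift along the world's x, y, z in m, then the turn about the world's z in degrees. In form: [[tx, ty, tz, spin], ...]. A call has 1 to 8 rows; each row shifts and turns the commanded pose from where the row before left it; what a row does not reach is not made up. A row lasts 1/8 s, in which the tool goes at most 62.5 mm and 10.7 degrees, less where a joint would pass 70% of its speed; a pose out of reach is approached as far as the arm can. A call is refused whole if a number of a shift passes 0.0625 or a number of a turn 10.7, either way. A call with a gripper value outside its range is refused whole. "grip" is the closure, from 0 (fully open) to 1 (shut), set as the call begins (left out, the last holds). The fingers move at their own pace and stop on an object; the grip force is fixed at half the most. Time passes only in rows, so rows that do not move let the fingers close. It gives the time, the measured TCP pose, the force, the opening and the grip force at its end, in the units of the state.
- state(): the state, without advancing time (a new reading comes with each control period).
- camera(name): name is "scene" or "side" or "wrist"; returns the picture (400x640x3 uint8, red, green, blue); there is no depth.
- camera_info(name): a dict with "vfov" (degrees; the focal length in pixels is half the picture's height over the tangent of half this angle, whatever the lens; pixels are square), "cx", "cy" (the principal point, pixels), "cam_to_world" (4x4, takes a point from camera to world coordinates); the wrist camera has in their place "tool_from_camera" (4x4, takes a point from camera to tool coordinates, whose origin is the TCP and whose axes are the flange's). Camera axes: x right, y up, looking along -z (the intrinsics and any distortion apply to the point x, -y, -z); pixel columns grow to the right and rows downward; lengths in m; the calibration is good to about 2 mm. The wrist camera is an equidistant fisheye: a pixel r from the principal point sees the ray r / f radians off the axis. A picture is of the moment at which its call begins: read the wrist's pose just before it. camera_info takes no time and is no camera call.
- sign_off(): hands the job in; it is judged then, once.
The state is a dict: "time": time; "joint_pos": joint angles; "joint_velocities": joint speeds; "effort": joint torques, N m; "eef_pos": TCP position; "tool_rot": TCP orientation; "force": force on the tool from outside, world axes, zero at the start; "ft_torque": the same for the moment, N m; "grip_width": opening from 0.0 (shut) to 1.0 (fully open); "grip_force": force on a finger pad.
Only numpy, scipy, OpenCV 4.12 (cv2) and the standard library are available. Lean on these libraries where they do the work, as an engineer would, in place of code of your own. Each camera call takes 0.05 s, during which the arm holds its last target. There are 200 camera calls.

### The job

Open the grey steel tool case on the welding table: feel along the top edge of its front pull rail with a fingertip until you find the notch where the latch paddle sits, and press the paddle down in there until the latch lets go. Then take the hand out of the way and let the spring lift the lid all the way to its stop; leave the loose things round the case where they lie.

Things in the scene. Friction and masses are not known exactly. Their poses are not given: they have to be found in the camera images.
- case: Grey sheet-steel tool case fixed to the table, 306 mm wide, its lid 90 mm above the table, with a pull rail standing in front. Origin: on the table, mid width, 76 mm behind the front face (66 mm before the back). x axis: from front (rail side) to back; y along the rail; z up. The rail's line is x = -110 mm; between it and the lid's front edge is a gap of 24 mm, free to 25 mm below the rail's top.
- rail_mid (a point): Middle of the rail's top edge (98 mm up; case axes). Rail 16 mm thick in x. Four 60 mm aluminium sections are centred at y = -90, -30, +30, +90 mm from here. Three are rigid, tops flush at this height; the fourth is the latch paddle, its top 4 mm lower, which makes a 60 mm long notch in the edge. Which of the four places it has varies and is not told.
- rail_cap (a point): Top middle of the black end cap at the rail's left (+y) end, at the height of the rail's top edge; the cap is 20 mm thick and 26 mm long along the rail, rigid, centred 133 mm from rail_mid. The right end has the same cap.
- paddle (a joint): How far the latch paddle in the notch is pressed straight down, in m: 0 at rest, 0.008 at its bottom stop (12 mm below the rail's top). Sprung: gives way at about 4 N, needs about 9 N at the stop, and returns by itself. The lid is let go at about 6 mm.
- lid (a joint): Lid angle in rad: 0 shut and latched, 1.25 at its open stop. Hinged along the back edge of the case (69 mm behind the case's origin, 78 mm up); front edge 77 mm in front of the origin. Once unlatched a weak spring raises it to the stop in one to two seconds (about 2 N at its front edge), unless something is in its way; it then stays up.
- loose_rod_end: Bystander: loose rod end bearing, 38x84x15 mm, lying flat in front of the case. Origin: centre of its underside.
- loose_puck: Bystander: loose slotted steel stop puck, 41 mm across, 17 mm high, in front of the case. Origin: centre of its underside.
- loose_gas_cup: Bystander: loose pinkish ceramic gas cup, 22 mm across, 42 mm high, standing in front of the rail. Origin: centre of its underside.
- loose_nut: Bystander: loose hex jam nut, 24 mm across flats, 10 mm high, in front of the case. Origin: centre of its underside.
- loose_v_block: Bystander: loose steel V block, 34x40x30 mm, left of the case. Origin: centre of its underside.
- loose_marker: Bystander: loose paint marker, 135 mm long, 16 mm thick, lying behind the case. Origin: underside of its middle.
- loose_square: Bystander: loose engineer's square, 116x75x14 mm, lying flat right of the case. Origin: centre of its underside.

How it is judged:
On the way, in this order (a step that is already met when the one before it is completed fails the run):
1. a fingertip rests on the top edge of the rail (paddle not yet pressed) (contact force between the fingers and anything else above 0.3 N and value of joint paddle below 0.001 m and x of the grasp point in the frame of rail_mid between -0.04 and 0.04 m and y of the grasp point in the frame of rail_mid between -0.17 and 0.17 m and z of the grasp point in the frame of rail_mid below 0.035 m), for 0.1 s.
2. the latch paddle is pressed down in its notch (5 mm or more) while the lid is not yet up (value of joint paddle above 0.005 m and value of joint lid below 0.8 rad), for 0.1 s.
3. the lid has risen to its stop (value of joint lid above 1.15 rad), for 0.2 s.
At the end, for the whole second after the job is handed in: the lid stands at its open stop (over 1.15 rad), the paddle has sprung back (under 2 mm pressed), and every loose thing lies within 20 mm of where it was (value of joint lid above 1.15 rad and value of joint paddle below 0.002 m and distance of each of loose_rod_end, loose_puck, loose_gas_cup, loose_nut, loose_v_block, loose_marker, loose_square from where it was at the start of the episode below 0.02 m); the robot touches nothing.
It fails at once if a loose bystander is pushed, lifted or carried more than 20 mm (distance of any of loose_rod_end, loose_puck, loose_gas_cup, loose_nut, loose_v_block, loose_marker, loose_square from where it was at the start of the episode above 0.02 m).
It also fails if it takes over 64 s, if anything falls off the work surface, if the arm or the gripper's body presses on something with over 40 N, if the wrist force passes 120 N, or if a joint passes its speed limit or range.

## Working session

There is one attempt and no reset: what is moved stays moved. The work goes in short steps, Python scripts to look and compute and a tool call to move; the robot and the scene stay as the last step left them, time stands still between calls to the robot, and variables do not carry over. Pictures are saved under pics/ and viewed, at most 10 in all, crops included, and the job is handed in when it is done.

Besides the shell and the picture viewer there is one more tool, called after "Emit:" by a JSON object that holds its "name" and its "arguments". jog_arm: Moves the arm, as the interface text tells. Its arguments: {"type":"object","properties":{"deltas":{"type":"array","items":{"type":"array","items":{"type":"number"}}},"grip":{"type":"number"}},"required":["deltas"]}

```bash
mkdir -p pics; python3 - <<'E'
from bench import *
import cv2
s=state();print(s['time'],s['eef_pos'],s['tool_rot'],s['force'],s['grip_width'])
for n in("scene","side"):
    cv2.imwrite(f"pics/{n}0.png",camera(n)[:,:,::-1])
    i=camera_info(n);print(n,i)
print(camera_info("wrist"))
E
```

```text
0.0 [0.1840459  0.70075324 0.23042131] [ 1.28014147e-01  9.91772040e-01 -7.73795358e-04 -2.53041084e-05] [ 0.20245347 -0.3654848  -0.29799116] 0.9987375318640338
scene {'vfov': 43.52055329546009, 'cx': 320.949228719485, 'cy': 201.4573104627717, 'cam_to_world': array([[ 0.52974482,  0.4561177 , -0.71507138, -0.2494303 ],
       [-0.8479469 ,  0.26604523, -0.45848226, -0.50447757],
       [-0.01888054,  0.84922116,  0.52769967,  0.68565869],
       [ 0.        ,  0.        ,  0.        ,  1.        ]])}
side {'vfov': 45.67159117216228, 'cx': 317.87248438914554, 'cy': 196.41468653214616, 'cam_to_world': array([[-0.93618561,  0.23487647, -0.26151396,  0.24538471],
       [-0.3514523 , -0.63847535,  0.68471199,  0.85162848],
       [-0.00614749,  0.73292719,  0.68027931,  0.9164143 ],
       [ 0.        ,  0.        ,  0.        ,  1.        ]])}
{'vfov': 65.70646984690485, 'cx': 316.61506914531185, 'cy': 200.03031105111162, 'tool_from_camera': array([[ 1.07702874e-03,  9.58149284e-01,  2.86266988e-01,
         7.34560132e-02],
       [ 9.99999208e-01, -8.45698569e-04, -9.31726053e-04,
        -6.58313006e-04],
       [-6.50637069e-04,  2.86267765e-01, -9.58149437e-01,
        -1.41687998e-01],
       [ 0.00000000e+00,  0.00000000e+00,  0.00000000e+00,
         1.00000000e+00]])}
```

View pics/scene0.png

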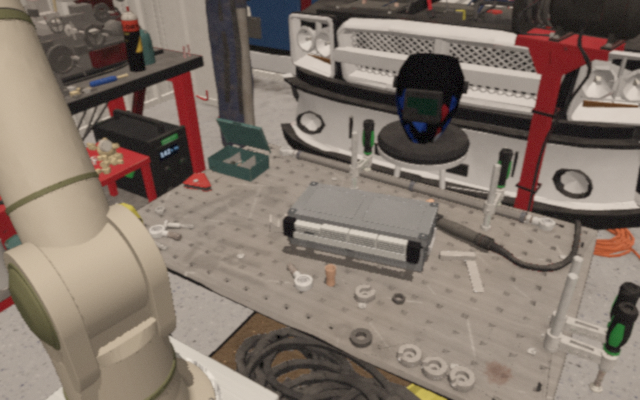

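View pics/side0.png

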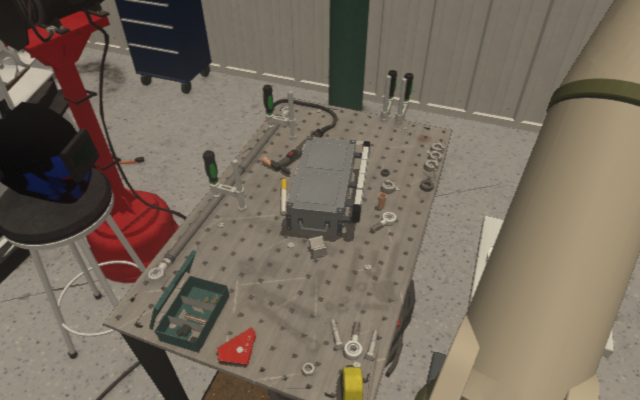

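The scene view shows the case with its rail from about (288,225) to (415,255). In the side view the rail runs from (357,215) to (365,145). I'll zoom both.

```bash
python3 - <<'E'
import cv2,numpy as np
a=cv2.imread("pics/scene0.png")[180:275,275:450];b=cv2.imread("pics/side0.png")[125:245,270:420]
a=cv2.resize(a,(787,428),interpolation=cv2.INTER_CUBIC)
b=cv2.resize(b,(750,600),interpolation=cv2.INTER_CUBIC)
cv2.imwrite("pics/a.png",a);cv2.imwrite("pics/b.png",b)
E
```

```text
(no output)
```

View pics/a.png

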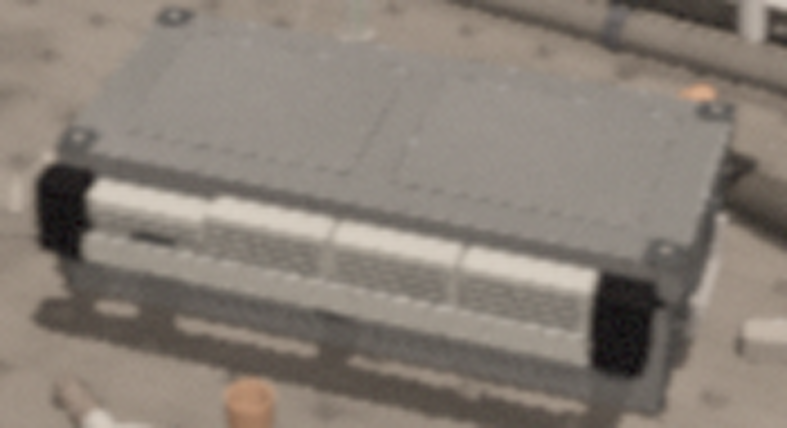

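View pics/b.png

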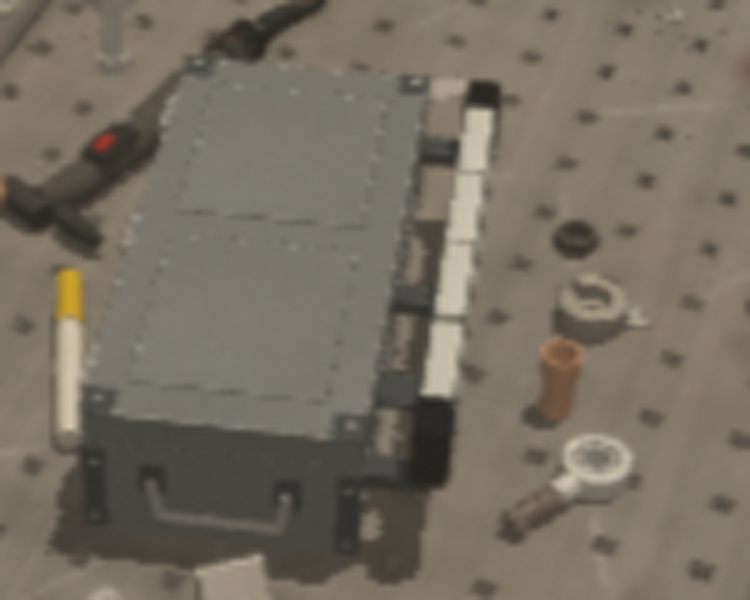

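The left (+y) section's top is visibly lower: in the scene crop there is a step at x≈205. So the paddle is at y=+90. Next I cast the section ends onto z = 98 mm.

```bash
cat >h.py <<'E'
from bench import *
import numpy as np
def cast(n,u,v,z):
    i=camera_info(n);f=200/np.tan(np.radians(i['vfov']/2));T=i['cam_to_world']
    d=T[:3,:3]@np.array([(u-i['cx'])/f,-(v-i['cy'])/f,-1]);o=T[:3,3]
    return o+d*(z-o[2])/d[2]
E
python3 - <<'E'
from h import *
np.set_printoptions(precision=4,suppress=True)
S=lambda x,y,z:cast("side",270+x/5-.4,125+y/5-.4,z)
C=lambda x,y,z:cast("scene",275+x/4.5-.4,180+y/4.5-.4,z)
for p in [(422,393,.094),(455,397,.094),(430,320,.098),(465,318,.098),(465,108,.098),(496,110,.098),(83,395,.09),(360,425,.09),(190,60,.09),(425,75,.09)]:print('side',p,S(*p))
for p in [(205,215,.098),(335,240,.098),(460,265,.098),(585,292,.098),(215,197,.098),(597,268,.098),(90,205,.094),(60,150,.09),(680,265,.09),(165,12,.09),(733,110,.09)]:print('scene',p,C(*p))
# bystanders near the rail
for p in [(562,350,.042),(595,455,.015),(590,295,.017),(575,238,.01),(505,525,.012)]:print(S(*p))
E
```

```text
side (422, 393, 0.094) [0.4678 0.016  0.094 ]
side (455, 397, 0.094) [0.4515 0.0131 0.094 ]
side (430, 320, 0.098) [ 0.4792 -0.0334  0.098 ]
side (465, 318, 0.098) [ 0.4627 -0.0411  0.098 ]
side (465, 108, 0.098) [ 0.5142 -0.2136  0.098 ]
side (496, 110, 0.098) [ 0.4971 -0.2178  0.098 ]
side (83, 395, 0.09) [0.6286 0.0723 0.09  ]
side (360, 425, 0.09) [0.4909 0.0445 0.09  ]
side (190, 60, 0.09) [ 0.6831 -0.2133  0.09  ]
side (425, 75, 0.09) [ 0.5481 -0.2468  0.09  ]
scene (205, 215, 0.098) [ 0.4606 -0.0459  0.098 ]
scene (335, 240, 0.098) [ 0.4735 -0.1065  0.098 ]
scene (460, 265, 0.098) [ 0.4849 -0.1631  0.098 ]
scene (585, 292, 0.098) [ 0.4945 -0.2183  0.098 ]
scene (215, 197, 0.098) [ 0.4753 -0.0422  0.098 ]
scene (597, 268, 0.098) [ 0.5133 -0.2156  0.098 ]
scene (90, 205, 0.094) [0.4453 0.0075 0.094 ]
scene (60, 150, 0.09) [0.4813 0.0501 0.09  ]
scene (680, 265, 0.09) [ 0.5444 -0.2424  0.09  ]
scene (165, 12, 0.09) [0.6201 0.0794 0.09  ]
scene (733, 110, 0.09) [ 0.6787 -0.2159  0.09  ]
[ 0.4207 -0.0954  0.042 ]
[ 0.3882 -0.0504  0.015 ]
[ 0.4227 -0.1731  0.017 ]
[ 0.4453 -0.2278  0.01  ]
[0.4198 0.0127 0.012 ]
```

Measured: the section spacing is about 58 mm and the yaw about 11°. That puts rail_mid ≈ (0.482,-0.099), the paddle centre ≈ (0.464,-0.011) and the neighbouring +30 section ≈ (0.476,-0.070). I'm setting out now.

Emit:
{"name": "jog_arm", "arguments": {"deltas": [[0.033, -0.05, 0, 3.25], [0.033, -0.05, 0, 3.25], [0.033, -0.05, 0, 3.25], [0.033, -0.05, 0, 3.25], [0.033, -0.05, 0, 3.25], [0.033, -0.05, 0, 3.25], [0.033, -0.05, 0, 3.25], [0.033, -0.05, 0, 3.25]], "grip": 1}}

```text
time: 1.1
eef_pos: [0.449, 0.2995, 0.2312]
tool_rot: [-0.099, 0.995, -0.0, -0.0]
force: [1.4, 1.1, 0.2]
grip_width: 0.004
grip_force: 0.0
```

Emit:
{"name": "jog_arm", "arguments": {"deltas": [[0.003, -0.045, -0.005, 0], [0.003, -0.045, -0.005, 0], [0.003, -0.045, -0.005, 0], [0.003, -0.045, -0.005, 0], [0.003, -0.045, -0.005, 0], [0.003, -0.045, -0.005, 0], [0.003, -0.045, -0.005, 0], [0, 0, 0, 0]]}}

```text
time: 2.1
eef_pos: [0.4686, -0.0172, 0.1958]
tool_rot: [-0.095, 0.995, -0.0, -0.001]
force: [0.2, 0.2, -1.3]
grip_width: 0.001
grip_force: 0.0
```

```bash
cat >>h.py <<'E'
from scipy.spatial.transform import Rotation as R
def wproj(P):
    s=state();i=camera_info("wrist");f=200/np.tan(np.radians(i['vfov']/2))
    T=np.eye(4);T[:3,:3]=R.from_quat(s['tool_rot']).as_matrix();T[:3,3]=s['eef_pos']
    M=T@i['tool_from_camera'];c=M[:3,:3].T@(np.array(P)-M[:3,3]);x,y,z=c[0],-c[1],-c[2]
    r=np.hypot(x,y);t=np.arctan2(r,z)
    return i['cx']+f*t*x/r,i['cy']+f*t*y/r
E
python3 - <<'E'
from h import *
import cv2
img=np.ascontiguousarray(camera("wrist")[:,:,::-1])
for p in [(.458,.018,.094),(.464,-.011,.094),(.470,-.0405,.098),(.482,-.099,.098),(.505,-.216,.098)]:
    u=wproj(p);print(u);cv2.circle(img,(int(u[0]),int(u[1])),3,(0,0,255),1)
cv2.imwrite("pics/w1.png",img)
E
```

```text
(np.float64(358.7654394755799), np.float64(196.0700810907923))
(np.float64(322.8381976024577), np.float64(196.3721672228073))
(np.float64(285.70184162531314), np.float64(197.95629202204978))
(np.float64(215.34720119773016), np.float64(198.55049943292983))
(np.float64(104.51497435954818), np.float64(198.67971465905825))
```

View pics/w1.png

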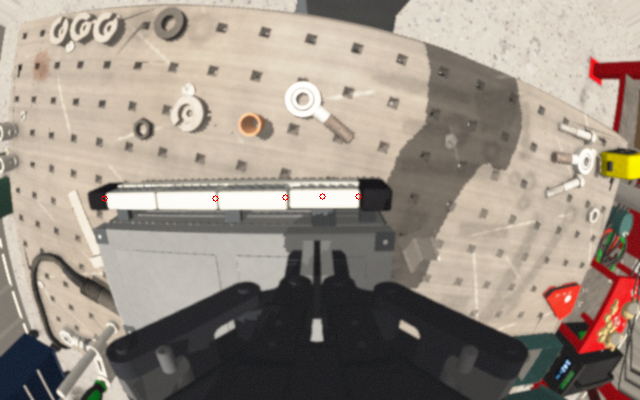

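The projected points sit on the rail (row ~198), and the lower paddle section shows at columns 288–360, the left place. First I touch the +30 section.

Emit:
{"name": "jog_arm", "arguments": {"deltas": [[0.008, -0.053, 0, 0], [0, 0, -0.03, 0], [0, 0, -0.03, 0], [0, 0, -0.02, 0], [0, 0, -0.008, 0], [0, 0, -0.004, 0], [0, 0, 0, 0]]}}

```text
time: 3.02
eef_pos: [0.4774, -0.0664, 0.1046]
tool_rot: [-0.099, 0.995, 0.0, 0.0]
force: [-0.2, 0.3, 0.2]
grip_width: 0.001
grip_force: 0.0
```

Emit:
{"name": "jog_arm", "arguments": {"deltas": [[0, 0, -0.002, 0], [0, 0, -0.002, 0], [0, 0, -0.002, 0], [0, 0, 0, 0]]}}

```text
time: 3.52
eef_pos: [0.4771, -0.0668, 0.0982]
tool_rot: [-0.098, 0.995, 0.0, -0.0]
force: [-0.2, 0.2, 0.1]
grip_width: 0.002
grip_force: 0.0
```

Emit:
{"name": "jog_arm", "arguments": {"deltas": [[0, 0, -0.001, 0], [0, 0, -0.001, 0], [0, 0, 0, 0]]}}

```text
time: 3.9
eef_pos: [0.4772, -0.0668, 0.098]
tool_rot: [-0.098, 0.995, -0.0, 0.001]
force: [-5.2, 1.1, 29.6]
grip_width: -0.005
grip_force: 15.0
```

Contact is at z=0.098, the rigid top as given. Now lift, go over the notch and feel downward.

Emit:
{"name": "jog_arm", "arguments": {"deltas": [[0, 0, 0.01, 0], [-0.006, 0.0285, 0, 0], [-0.006, 0.0285, 0, 0], [0, 0, -0.007, 0], [0, 0, -0.004, 0], [0, 0, 0, 0]]}}

```text
time: 4.65
eef_pos: [0.4651, -0.0107, 0.0949]
tool_rot: [-0.098, 0.995, -0.0, -0.0]
force: [-0.1, -0.5, -0.5]
grip_width: 0.002
grip_force: 0.0
```

Emit:
{"name": "jog_arm", "arguments": {"deltas": [[0, 0, -0.001, 0], [0, 0, -0.001, 0], [0, 0, -0.001, 0], [0, 0, 0, 0]]}}

```text
time: 5.15
eef_pos: [0.4652, -0.0104, 0.0925]
tool_rot: [-0.098, 0.995, -0.0, 0.0]
force: [-0.8, -2.4, 4.3]
grip_width: -0.001
grip_force: 2.1
```

The tip is in the notch: it is below 98 mm and meets about 4 N. Pressing to about 7 mm.

Emit:
{"name": "jog_arm", "arguments": {"deltas": [[0, 0, -0.002, 0], [0, 0, -0.002, 0], [0, 0, -0.0015, 0], [0, 0, 0, 0], [0, 0, 0, 0]]}}

```text
time: 5.78
eef_pos: [0.4653, -0.0104, 0.0871]
tool_rot: [-0.098, 0.995, -0.0, 0.0]
force: [0.0, -3.1, 7.1]
grip_width: 0.001
grip_force: 3.7
```

Emit:
{"name": "jog_arm", "arguments": {"deltas": [[0, 0, -0.0005, 0], [0, 0, 0, 0], [0, 0, 0, 0]]}}

```text
time: 6.15
eef_pos: [0.4653, -0.0104, 0.0866]
tool_rot: [-0.098, 0.995, -0.0, 0.0]
force: [-0.6, -2.2, 7.8]
grip_width: 0.002
grip_force: 3.8
```

```bash
python3 - <<'E'
from h import *
import cv2
a=camera("scene")[:,:,::-1];b=camera("side")[:,:,::-1]
cv2.imwrite("pics/s2.png",cv2.resize(np.hstack([a[100:320,200:480],b[80:300,230:510]]),(800,314)))
s=state();print(s['time'],s['eef_pos'],s['force'])
E
```

```text
6.25 [ 0.46526765 -0.01038461  0.08663876] [-0.83143644 -2.83170146  7.40238582]
```

View pics/s2.png

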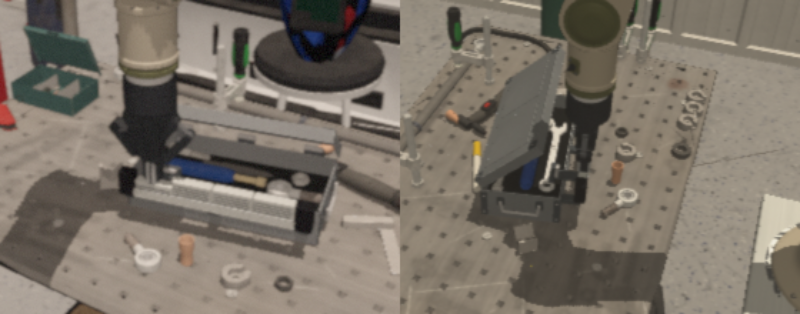

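The lid is rising clear behind the hand. Now I retreat up, back and to the left.

Emit:
{"name": "jog_arm", "arguments": {"deltas": [[0, 0, 0.015, 0], [-0.015, 0.01, 0.02, 0], [-0.015, 0.04, 0.02, 0], [0, 0.05, 0.02, 0], [0, 0.05, 0.02, 0], [0, 0.05, 0.02, 0], [0, 0.05, 0, 0], [0, 0.05, 0, 0]]}}

```text
time: 7.25
eef_pos: [0.435, 0.292, 0.2017]
tool_rot: [-0.098, 0.995, 0.0, 0.0]
force: [-0.1, 0.1, 0.7]
grip_width: 0.001
grip_force: 0.0
```

Emit:
{"name": "jog_arm", "arguments": {"deltas": [[0, 0, 0, 0], [0, 0, 0, 0], [0, 0, 0, 0], [0, 0, 0, 0], [0, 0, 0, 0], [0, 0, 0, 0], [0, 0, 0, 0], [0, 0, 0, 0]]}}

```text
time: 8.25
eef_pos: [0.4352, 0.2902, 0.2013]
tool_rot: [-0.098, 0.995, 0.0, 0.0]
force: [0.0, -0.3, 0.1]
grip_width: -0.001
grip_force: 0.0
```

```bash
python3 - <<'E'
from h import *
import cv2
a=camera("scene")[:,:,::-1];b=camera("side")[:,:,::-1]
cv2.imwrite("pics/s3.png",cv2.resize(np.hstack([a[100:320,200:480],b[80:300,230:510]]),(800,314)))
s=state();print(s['time'],s['eef_pos'],s['force'])
E
```

```text
8.35 [0.43510843 0.29025427 0.20125996] [-0.70863552 -0.24558526 -0.19659001]
```

View pics/s3.png

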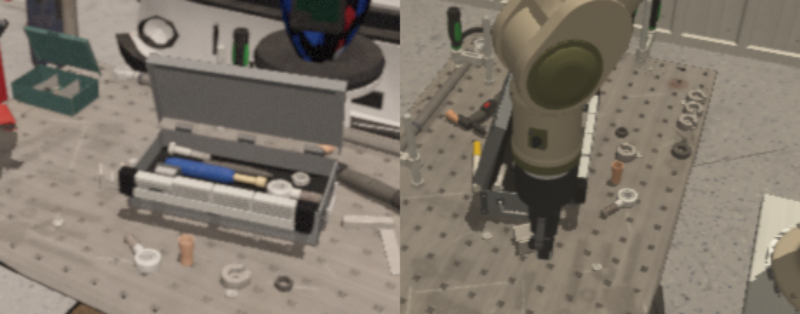

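The lid stands upright, with its top edge from (150,58) to (345,83) in the left half. The loose things lie where they were. I'll wait a little, check the angle by the lid's height and hand in.

Emit:
{"name": "jog_arm", "arguments": {"deltas": [[0, 0, 0, 0], [0, 0, 0, 0], [0, 0, 0, 0], [0, 0, 0, 0], [0, 0, 0, 0], [0, 0, 0, 0], [0, 0, 0, 0], [0, 0, 0, 0]]}}

```text
time: 9.35
eef_pos: [0.4351, 0.2902, 0.2013]
tool_rot: [-0.098, 0.995, -0.0, 0.0]
force: [-0.8, 1.0, 0.6]
grip_width: -0.005
grip_force: 0.0
```

```bash
python3 - <<'E'
from h import *
import cv2
a=camera("scene")[:,:,::-1];p=cv2.imread("pics/s3.png")
b=cv2.resize(a[100:320,200:480],(400,314))
print('change', np.abs(b.astype(int)-p[:,:400])[:, :].mean(), )
ex=np.array([.981,.195]);ey=np.array([-.195,.981]);o=np.array([.482,-.099])+.110*ex
i=camera_info("scene");f=200/np.tan(np.radians(i['vfov']/2));T=np.linalg.inv(i['cam_to_world'])
for th in(1.0,1.15,1.25):
  for y in(.15,-.15):
    X=.069-.146*np.cos(th)+.012*np.sin(th);Z=.078+.146*np.sin(th)+.012*np.cos(th)
    q=o+X*ex+y*ey;c=T@[q[0],q[1],Z,1];u=i['cx']-f*c[0]/c[2];v=i['cy']+f*c[1]/c[2]
    print(th,(u-200)*1.4286,(v-100)*1.4286)
E
```

```text
change 1.1068259023354565
1.0 141.05987276039926 69.03016497149372
1.0 338.5281225678984 98.8494343481302
1.15 145.88255925350933 58.45735131424717
1.15 341.60345965783654 86.97433240272716
1.25 149.23910695458468 52.37581478862691
1.25 343.561317717863 80.0905077771541
```

```bash
python3 -c "
from bench import *
print(sign_off())"
```

```text
the job is handed in; nothing more can be done
None
```

I found the latch paddle in the leftmost (+y) place and pressed it about 7 mm, and the lid rose. In the last pictures it had stopped moving at about its 1.25 rad stop, the loose things looked undisturbed, and the arm was clear; I handed the job in, but no verdict came back.

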